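Refit the stage plate of a microscope light base

TASK

The dark stage plate of the microscope light base has been left lying loose and askew, part on the base's raised deck and part on the tops of the two brass studs. Slide it away from the deck until its two holes drop over the studs and it lies flat on the seat (the aluminium guide rail will square it up and line up its holes); then swing the red keeper on the base all the way round over the plate's edge. Leave the other things on the bench where they are.

Things in the scene. Friction and masses are not known exactly. Their poses are not given: they have to be found in the camera images.
- base: Fixed cream microscope light base, 190 x 300 mm; origin at bench level under its middle; top spans x -100 to +90, y -150 to +150 mm. The plate slides to its +y. Raised deck, y -150 to -65: 40 mm above the bench. Seat, y -65 to +150: 8 mm lower, at 32 mm. (All heights here are above the bench, all x, y in this frame.)
- stud_a (a point): Tip of the brass stud at base x = -35, y = +40 mm; 12 mm thick with a tapered top 8 mm wide, standing 8 mm above the seat, so its top is level with the deck (40 mm).
- stud_b (a point): Tip of the other, equal stud, at base x = +35, y = +40 mm.
- rail (a point): Middle of the inner face, at its top edge, of the fixed aluminium guide rail along the base's +x side: the face looks to base -x, lies at x = +60.5 mm and runs from y = -50 to +110; its top is 47 mm high. A plate with its long side against the rail has its holes in line with the studs.
- seat (a point): Where the middle of the underside of the fitted plate belongs: base x = 0, y = +24 mm, 32 mm high. Axes as the base's. The fitted plate's trailing (-y) edge clears the deck's step by 4 mm and its top is 42 mm high.
- plate: Loose dark stage plate, 120 (its x) x 170 (its y) x 10 mm, 0.3 to 0.6 kg, too wide to grasp flat: push its edges. Origin: middle of its underside. Two through holes 16 mm wide at its x = -35 and +35, y = +16. Starts resting on deck and stud tops (underside 40 mm high), 22 to 50 mm short of its seat along base y, 13 to 24 mm off in x, turned up to 7 degrees.
- keeper (a joint): Swing (rad) of the keeper, a 14 mm wide, 42 mm long red arm on an upright pivot at base x = 0, y = +127 mm. 0: points along base -x, clear; grows anticlockwise from above; 1.57, its stop: along base -y, over the plate's edge. 44.5 to 50.5 mm high: passes over a fitted plate, not over one that has not dropped. Starts at 0 to 0.5, stays where left, takes about 1 N.
- keeper_peg (a point): Middle of the upright red peg on the keeper's arm, 10 mm thick, 32 mm tall (50 to 82 mm above the bench), 34 mm from the pivot: push it sideways with a fingertip.
- wash_mid (a point): Middle of a white wash bottle with a thin bent spout, 66 mm across, about 215 mm tall: leave alone. This point is 70 mm above the bench.
- dish: Closed clear dish, 90 mm across, 16 mm tall, origin at its underside: leave alone.
- slide_box: Blue slide box, 100 by 170 by 32 mm, origin at its underside: leave alone.
- jar: Amber jar with black cap, 64 mm across, 75 mm tall, origin at its underside: leave alone.
Not all that is in view belongs to the job. Of the things shaped like the plate, the dark steel one is meant.

How it is judged (in metres and radians):
On the way, in this order (a step that is already met when the one before it is completed fails the run):
1. the plate has dropped over both studs and lies flat on the seat (horizontal distance between plate and seat below 0.005 m and z of plate in the frame of base below 0.034 m and angle between the y axis of plate and the y axis of base, either way round below 0.08 rad and angle between plate's own z axis and vertical below 0.025 rad), for 0.2 s.
2. the keeper has been swung over the plate (all of step 1 and value of joint keeper above 1.35 rad), for 0.2 s.
At the end, for the whole second after the job is handed in: The plate lies flat on the seat with both studs through its holes (underside less than 2 mm above the seat, within 5 mm of the seat point, aligned within 0.08 rad, tilted less than 0.025 rad), at rest, and the keeper is swung over it past 1.35 rad (all of step 2 and linear speed of plate below 0.01 m/s); the robot touches nothing.
It fails at once if the wash bottle is shifted by more than 30 mm or knocked over (distance of wash_mid from where it was at the start of the episode above 0.03 m or angle between wash_mid's own z axis and vertical above 0.5 rad).
It fails at once if the dish is shifted by more than 30 mm or knocked over (distance of dish from where it was at the start of the episode above 0.03 m or angle between dish's own z axis and vertical above 0.5 rad).
It fails at once if the slide box is shifted by more than 30 mm or knocked over (distance of slide_box from where it was at the start of the episode above 0.03 m or angle between slide_box's own z axis and vertical above 0.5 rad).
It fails at once if the jar is shifted by more than 30 mm or knocked over (distance of jar from where it was at the start of the episode above 0.03 m or angle between jar's own z axis and vertical above 0.5 rad).
It also fails if it takes over 61 s, if anything falls off the work surface, if the arm or the gripper's body presses on something with over 40 N, if the wrist force passes 120 N, or if a joint passes its speed limit or range.

ROBOT

A 7-joint arm with a two-finger parallel gripper is mounted at the origin on the work surface. World frame = base frame: x ahead of the robot, y to its left, z up, the work surface at z = 0. Lengths are in mm, angles in rad, forces in N, time in s.
With the tool pointing down it reaches from about 350 to 900 mm from the base axis. Payload 7.2 kg.
Tool frame: the origin (TCP) lies at the very end of the fingers, on their centre line; the grasp point (between the pads) lies 19 mm behind it; z points along the fingers, y is the line along which they close (so a half turn about z gives the same grasp; the last joint's range is limited). The gripper opens to 88 mm and grips with 3 to 60 N. Pads are 20 mm wide; open, the fingers measure 115 mm over their backs; the gripper's body (75 mm by 178 mm) begins 61 mm behind the grasp point.
Start: joints at [1.125, 0.411, -0.013, 1.596, 0.006, 1.134, -0.082], TCP at [230.536, -580.932, 222.653] pointing down, gripper open.
Joint ranges: [-2.95, 2.95], [-0.29, 1.99], [-1.47, 1.44], [0.14, 2.54], [-1.03, 4.17], [0.13, 1.85], [-2.86, 2.86]. Speed limits (rad/s): [2.39, 2.39, 3.01, 3.01, 3.14, 3.14, 3.14].

INTERFACE

Orientations are given as a 3x3 rotation matrix whose columns are the frame's x, y, z axes.
In Python, from plant import bot gives the robot as it stands.
- The arm moves only by the tool apply_moves, never from a script. Its argument "plan" is a list of rows, each an object of numbers: "hand": the gripper's target within -1 to 1 (shut at 1, half-way at 0, fully open at -1); "tx", "ty", "tz": the shift along the tool's x, y, z scaled (see below); "spin": the turn about the tool's z scaled (see below). In form: [{"hand": .., "tx": .., "ty": .., "tz": .., "spin": ..}, ...]. A call has 1 to 12 rows; each row is the pose to reach, as a shift and turn from the pose commanded when the call began, along the tool's axes at that moment; what a row does not reach only later rows make up. The controller multiplies each number of a shift by 20 cm and each number of a turn by 1.5 rad. A row lasts 1/8 s, in which the tool goes at most 62.5 mm and 10.7 degrees, less where a joint would pass 70% of its speed; a pose out of reach is approached as far as the arm can. A call with a number of a shift or a turn outside -1 to 1 is refused whole. A call with a gripper value outside its range is refused whole. The fingers move at their own pace and stop on an object; "newtons" is the grip in N (left out, the last holds). Time passes only in rows, so rows that repeat a pose let the fingers close. It gives the time, the measured TCP pose, the force, the opening and the grip force at its end, in the units of the state.
- bot.observe(): the state, without advancing time (a new reading comes with each control period).
- bot.grab_frame(name): name is "scene" or "top"; returns the picture (384x512x3 uint8, blue, green, red); there is no depth.
- bot.camera_params(name): a dict with "fx", "fy", "cx", "cy" (pixels), "pose" (4x4, takes a point from camera to world coordinates). Camera axes: x right, y down, z forward; pixel columns grow to the right and rows downward; lengths in mm; the calibration is good to about 2 mm. A picture is of the moment at which its call begins. camera_params takes no time and is no camera call.
- bot.hand_in(): hands the job in; it is judged then, once.
Trained networks look in the newest picture that a camera, given by its name, has taken for a name from the list of things; names that differ only in an ending like _2 or _b are one class to them, and where a whole thing is asked for, a point or a joint stands for the part that bears it (a point fixed in the world has none). Each returns a list of dicts, best first, with "confidence" (0 to 1); they miss things now and then, are a little off and sometimes report something else, mostly with a low value. They report only what shows in the picture. A call takes as long as a camera call. They do not tell look-alikes from the thing itself.
- bot.outline_of(camera, query): "mask" (384x512 bool, what is visible of it) and "centre" ([row, column] in pixels, amid what is visible of it).
The state is a dict: "t": time; "joint_pos": joint angles; "dq": joint speeds; "tau": joint torques, N m; "tcp_pos": TCP position; "orientation": TCP orientation; "ft_force": force on the tool from outside, world axes, zero at the start; "moment": the same for the moment, N m; "grip_width": opening from 0.0 (shut) to 1.0 (fully open); "gripper_force": force on a finger pad.
Only numpy, scipy, OpenCV 4.12 (cv2) and the standard library are available. Lean on these libraries where they do the work, as an engineer would, in place of code of your own. Each camera call takes 0.05 s, during which the arm holds its last target. There are 200 camera calls.

## Working session

There is one attempt and no reset: what is moved stays moved. The work goes in short steps, Python scripts to look and compute and a tool call to move; the robot and the scene stay as the last step left them, time stands still between calls to the robot, and variables do not carry over. Pictures are saved under pics/ and viewed, at most 10 in all, crops included, and the job is handed in when it is done.

Besides the shell and the picture viewer there is one more tool, called after "Emit:" by a JSON object that holds its "api" and its "payload", one argument or row to a line. apply_moves: Moves the arm, as the interface text tells. Shifts and turns lie within -1 to 1; 1 stands for 20 cm of shift or 1.5 rad of turn. Its arguments: {"type":"object","properties":{"plan":{"type":"array","items":{"type":"object","properties":{"hand":{"type":"number"},"tx":{"type":"number","minimum":-1,"maximum":1},"ty":{"type":"number","minimum":-1,"maximum":1},"tz":{"type":"number","minimum":-1,"maximum":1},"spin":{"type":"number","minimum":-1,"maximum":1}}}},"newtons":{"type":"number"}},"required":["plan"]}

```bash
mkdir -p pics; ls
python3 - <<'E'
from plant import bot
import cv2,numpy as np
for c in("scene","top"):
    cv2.imwrite(f"pics/{c}0.png",bot.grab_frame(c)); p=bot.camera_params(c); print(c,p["fx"],p["cx"],p["cy"],np.round(p["pose"],3).tolist())
    for q in("base","plate","keeper","keeper_peg","wash_mid","dish","slide_box","jar"):
        print(q,[(round(d["confidence"],2),np.round(d["centre"]).tolist(),int(d["mask"].sum())) for d in bot.outline_of(c,q)[:3]])
s=bot.observe();print(s["t"],s["tcp_pos"],np.round(s["orientation"],3))
E
```

```text
pics
scene 424.9032278648918 255.72585055989742 180.65689221544417 [[-0.584, 0.703, -0.407, 957.819], [0.812, 0.498, -0.305, 338.957], [-0.012, -0.508, -0.861, 1030.711], [0.0, 0.0, 0.0, 1.0]]
base [(0.88, [227.0, 258.0], 5433)]
plate [(0.83, [91.0, 241.0], 1607), (0.7, [309.0, 218.0], 3663), (0.68, [147.0, 189.0], 2074)]
keeper []
keeper_peg [(0.55, [219.0, 308.0], 114)]
wash_mid [(0.6, [332.0, 364.0], 1236)]
dish [(0.67, [88.0, 166.0], 591), (0.66, [231.0, 405.0], 955)]
slide_box [(0.63, [159.0, 111.0], 2061)]
jar [(0.83, [90.0, 165.0], 529)]
top 399.9257685276176 260.90671227060164 193.00454029645957 [[-0.014, -0.995, 0.101, 386.889], [-1.0, 0.015, 0.004, -14.714], [-0.005, -0.101, -0.995, 1254.172], [0.0, 0.0, 0.0, 1.0]]
base [(0.71, [174.0, 233.0], 3959), (0.41, [239.0, 133.0], 711)]
plate [(0.91, [200.0, 338.0], 1991), (0.84, [184.0, 242.0], 2128), (0.8, [106.0, 224.0], 2001)]
keeper [(0.59, [194.0, 200.0], 84)]
keeper_peg [(0.68, [176.0, 234.0], 4109), (0.41, [190.0, 202.0], 33)]
wash_mid [(0.87, [144.0, 122.0], 679)]
dish [(0.94, [238.0, 134.0], 729)]
slide_box [(0.62, [143.0, 388.0], 1933)]
jar [(0.79, [232.0, 401.0], 457)]
0.9 [ 230.54299009 -580.95474974  222.67526238] [[ 0.929  0.369  0.   ]
 [ 0.369 -0.929 -0.   ]
 [ 0.     0.    -1.   ]]
```

View pics/scene0.png

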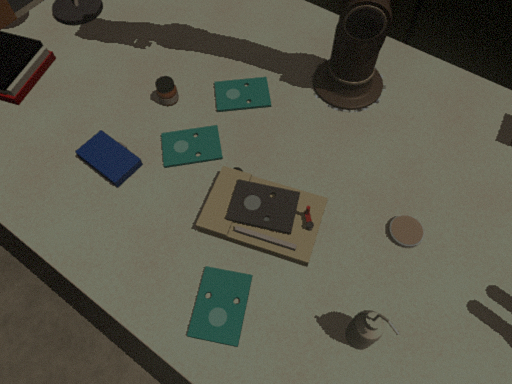

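View pics/top0.png

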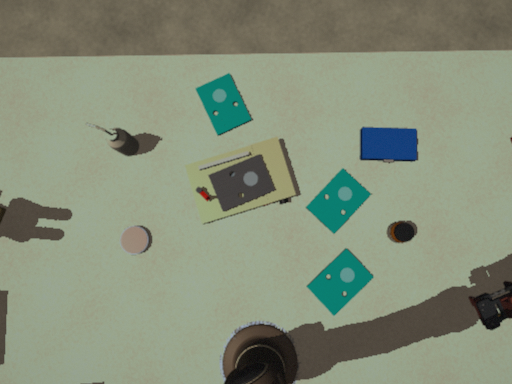

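The dark plate sits on the base at top (243,184) / scene (263,205). The teal plates at top (223,104), (338,200) and (340,281) are the look-alikes. Only the dark one fits the description, and I'll confirm that in a crop.

```bash
cat > h.py <<'E'
from plant import bot
import cv2,numpy as np
def proj(c,P):
    p=bot.camera_params(c);T=np.linalg.inv(p["pose"]);q=np.atleast_2d(P)@T[:3,:3].T+T[:3,3]
    return np.c_[p["fx"]*q[:,0]/q[:,2]+p["cx"],p["fy"]*q[:,1]/q[:,2]+p["cy"]]
def back(c,uv,z):
    p=bot.camera_params(c);uv=np.atleast_2d(uv);d=np.c_[(uv[:,0]-p["cx"])/p["fx"],(uv[:,1]-p["cy"])/p["fy"],np.ones(len(uv))]@p["pose"][:3,:3].T
    o=p["pose"][:3,3];return o+d*((z-o[2])/d[:,2])[:,None]
E
python3 - <<'E'
from h import *
a=cv2.imread("pics/top0.png")[128:228,180:305];b=cv2.imread("pics/scene0.png")[160:270,190:335]
cv2.imwrite("pics/tc.png",cv2.resize(cv2.convertScaleAbs(a,alpha=1.2),None,fx=6,fy=6,interpolation=cv2.INTER_CUBIC))
cv2.imwrite("pics/sc.png",cv2.resize(cv2.convertScaleAbs(b,alpha=1.3),None,fx=5.4,fy=5.4,interpolation=cv2.INTER_CUBIC))
E
```

```text
(no output)
```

View pics/tc.png

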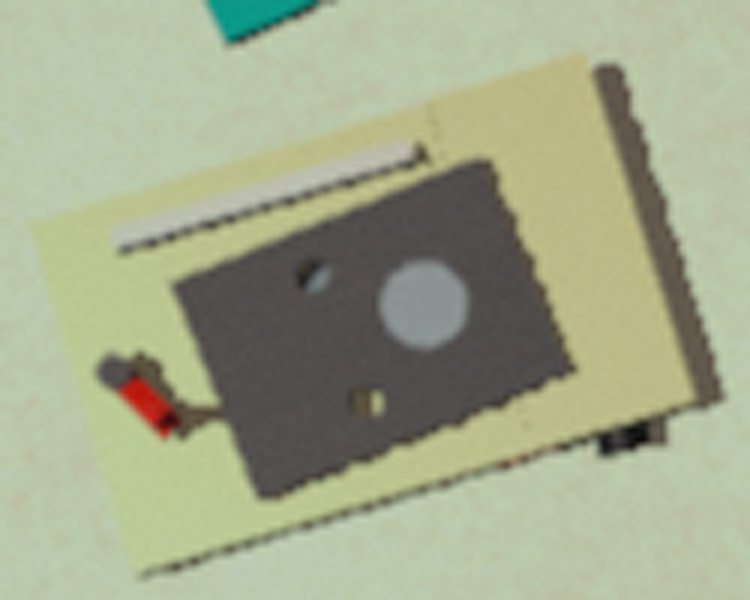

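View pics/sc.png

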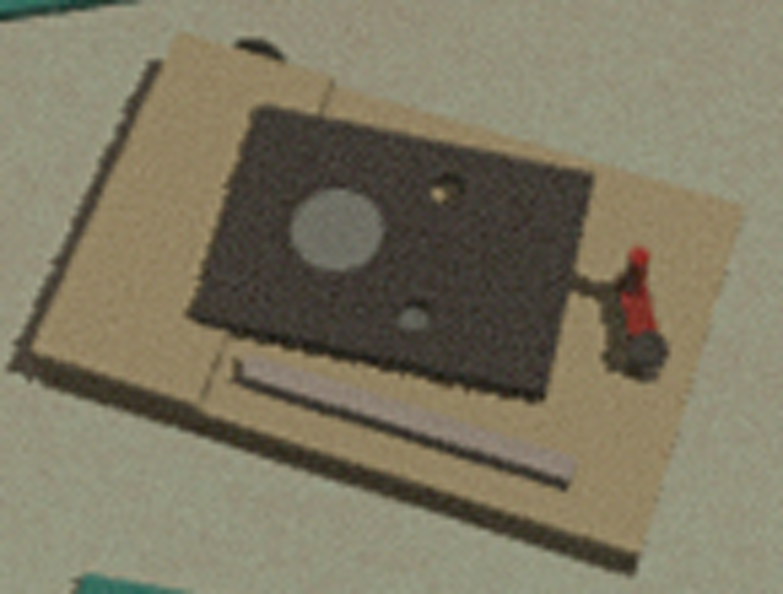

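The crops confirm that the dark plate is the one on the base. The rail is on the world +x side and the keeper on the world +y side. Next I'll fit the base and plate poses from the corners in both views.

```bash
cat >> h.py <<'E'
from scipy.optimize import least_squares
def fit(C,obs,x0,cams=("top","scene")):
    def pts(v):
        c,s=np.cos(v[2]),np.sin(v[2]);return np.c_[C[:,:2]@np.array([[c,s],[-s,c]])+v[:2],C[:,2]]
    r=least_squares(lambda v:np.concatenate([(proj(k,pts(v))-obs[k]).ravel() for k in cams]),x0,x_scale=[10,10,.1]);return r.x,np.abs(r.fun).max()
def tob(base,p):
    c,s=np.cos(base[2]),np.sin(base[2]);return (np.atleast_2d(p)[:,:2]-base[:2])@np.array([[c,-s],[s,c]])
E
python3 - <<'E'
from h import *
t=lambda L:(np.array(L)+.5)/6-.5+[180,128]; s=lambda L:(np.array(L)+.5)/5.4-.5+[190,160]
B=np.array([[90,150,32],[90,-150,40],[-100,-150,40],[-100,150,32.]])
ob=dict(top=t([(35,225),(588,55),(695,402),(140,577)]),scene=s([(636,557),(35,352),(175,35),(742,208)]))
P=np.array([[60,85,50],[60,-85,50],[-60,-85,50],[-60,85,50.]])
op=dict(top=t([(175,285),(488,160),(575,372),(263,498)]),scene=s([(545,390),(190,315),(258,105),(593,177)]))
for cams in (("top",),("scene",),("top","scene")):
    b,e=fit(B,ob,[440,60,.3],cams);p,f=fit(P,op,[420,50,.3],cams)
    print(cams,b.round(3),round(e,2),p.round(3),round(f,2),"plate in base",tob(b,p).round(1),round(p[2]-b[2],3))
# peg (top-of-keeper) and pivot
print("pegtop/pivot top",tob(b,back("top",t([(165,428)]),82)),tob(b,back("top",t([(112,368)]),50)))
print("scene",tob(b,back("scene",s([(638,253)]),82)),tob(b,back("scene",s([(645,355)]),50)))
for n,uv in(("wash",(122,144)),("dish",(134,238)),("jar",(401,232))): print(n,back("top",[uv],50).round())
np.save("base.npy",b)
E
```

```text
('top',) [5.56515e+02 5.43480e+01 2.85000e-01] 0.87 [5.4225e+02 4.6473e+01 3.7300e-01] 0.54 plate in base [[-15.9  -3.5]] 0.088
('scene',) [5.57921e+02 5.62950e+01 2.87000e-01] 1.19 [5.4273e+02 4.8746e+01 3.8000e-01] 0.73 plate in base [[-16.7  -2.9]] 0.094
('top', 'scene') [5.57251e+02 5.54220e+01 2.86000e-01] 1.29 [5.42453e+02 4.77350e+01 3.77000e-01] 0.83 plate in base [[-16.4  -3.2]] 0.091
pegtop/pivot top [[-38.03448648 108.24407267]] [[  3.05311975 128.73035989]]
scene [[-31.8936962  110.67915531]] [[  1.72904968 126.65938239]]
wash [[666. 414.  50.]]
dish [[379. 372.  50.]]
jar [[ 385. -427.   50.]]
```

```bash
cat >> h.py <<'E'
base=np.load("base.npy") if __import__("os").path.exists("base.npy") else None
def w(bx,by,z):
    c,s=np.cos(base[2]),np.sin(base[2]);return np.array([base[0]+c*bx-s*by,base[1]+s*bx+c*by,z])
def go(*pts):
    s=bot.observe();R=np.array(s["orientation"]);p=np.array(s["tcp_pos"])
    print("t",s["t"],"in base",tob(base,p).round(1),"z",p[2].round(1),"yaw-base",round(np.arctan2(R[1,0],R[0,0])-base[2],4))
    for q in pts: print(q,"units",(R.T@(w(*q)-p)/200).round(4))
E
python3 -c "
from h import *
go((-103,15,120))"
```

```text
t 0.9 in base [[-492.8 -518.5]] z 222.7 yaw-base 0.092
(-103, 15, 120) units [ 2.1861 -2.477   0.5132]
```

Emit:
{"api": "apply_moves", "payload": {
  "plan": [
    {"hand": 1,"tx": 0.8,"ty": -0.9,"tz": 0,"spin": 0.061},
    {"hand": 1,"tx": 0.8,"ty": -0.9,"tz": 0,"spin": 0.061},
    {"hand": 1,"tx": 0.8,"ty": -0.9,"tz": 0,"spin": 0.061},
    {"hand": 1,"tx": 0.8,"ty": -0.9,"tz": 0,"spin": 0.061},
    {"hand": 1,"tx": 0.8,"ty": -0.9,"tz": 0,"spin": 0.061}
  ]
}}

```text
t: 1.52
tcp_pos: [314.7, -351.1, 223.2]
orientation: [[0.958, 0.288, 0.001], [0.288, -0.958, 0.0], [0.001, 0.0, -1.0]]
ft_force: [0.2, 0.4, 0.6]
grip_width: 0.469
gripper_force: 0.0
```

Emit:
{"api": "apply_moves", "payload": {
  "plan": [
    {"hand": 1,"tx": 0.8,"ty": -0.9,"tz": 0},
    {"hand": 1,"tx": 0.8,"ty": -0.9,"tz": 0},
    {"hand": 1,"tx": 0.8,"ty": -0.9,"tz": 0},
    {"hand": 1,"tx": 0.8,"ty": -0.9,"tz": 0},
    {"hand": 1,"tx": 0.8,"ty": -0.9,"tz": 0}
  ]
}}

```text
invalid input
```

```bash
python3 -c "
from h import *
go((-103,15,120),(-103,15,44))"
```

```text
t 1.525 in base [[-347.4 -321.7]] z 223.2 yaw-base 0.0068
(-103, 15, 120) units [ 1.2327 -1.6752  0.517 ]
(-103, 15, 44) units [ 1.2323 -1.6752  0.897 ]
```

Emit:
{"api": "apply_moves", "payload": {
  "plan": [
    {"hand": 1,"tx": 0.65,"ty": -0.9,"tz": 0.1,"spin": 0},
    {"hand": 1,"tx": 0.65,"ty": -0.9,"tz": 0.1,"spin": 0},
    {"hand": 1,"tx": 0.65,"ty": -0.9,"tz": 0.1,"spin": 0},
    {"hand": 1,"tx": 0.65,"ty": -0.9,"tz": 0.1,"spin": 0},
    {"hand": 1,"tx": 0.65,"ty": -0.9,"tz": 0.1,"spin": 0}
  ]
}}

```text
t: 2.15
tcp_pos: [387.6, -143.8, 202.7]
orientation: [[0.958, 0.286, 0.001], [0.286, -0.958, 0.0], [0.001, -0.0, -1.0]]
ft_force: [-0.1, -0.9, 0.7]
grip_width: 0.004
gripper_force: 0.0
```

```bash
python3 -c "
from h import *
go((-103,15,120),(-103,15,44))"
```

```text
t 2.15 in base [[-218.9 -143.3]] z 202.7 yaw-base 0.0044
(-103, 15, 120) units [ 0.5828 -0.7892  0.414 ]
(-103, 15, 44) units [ 0.5826 -0.7892  0.794 ]
```

Emit:
{"api": "apply_moves", "payload": {
  "plan": [
    {"hand": 1,"tx": 0.58,"ty": -0.79,"tz": 0.41,"spin": 0},
    {"hand": 1,"tx": 0.58,"ty": -0.79,"tz": 0.41,"spin": 0},
    {"hand": 1,"tx": 0.58,"ty": -0.79,"tz": 0.41,"spin": 0},
    {"hand": 1,"tx": 0.58,"ty": -0.79,"tz": 0.41,"spin": 0},
    {"hand": 1,"tx": 0.58,"ty": -0.79,"tz": 0.6,"spin": 0},
    {"hand": 1,"tx": 0.58,"ty": -0.79,"tz": 0.7,"spin": 0},
    {"hand": 1,"tx": 0.58,"ty": -0.79,"tz": 0.7,"spin": 0}
  ]
}}

```text
t: 3.02
tcp_pos: [452.9, 37.3, 61.4]
orientation: [[0.96, 0.281, -0.003], [0.281, -0.96, -0.001], [-0.003, -0.0, -1.0]]
ft_force: [-0.3, 0.0, 0.7]
grip_width: 0.006
gripper_force: 0.0
```

```bash
python3 -c "
from h import *
cv2.imwrite('pics/t1.png',cv2.resize(bot.grab_frame('scene')[140:290,170:350],None,fx=4,fy=4,interpolation=cv2.INTER_CUBIC))
go((-103,15,44),(-79,15,44),(-69.5,15,44))"
```

```text
t 3.075 in base [[-104.5   12.2]] z 62.4 yaw-base -0.0012
(-103, 15, 44) units [ 0.0075 -0.0141  0.0919]
(-79, 15, 44) units [ 0.1275 -0.0142  0.0918]
(-69.5, 15, 44) units [ 0.175  -0.0143  0.0917]
```

View pics/t1.png

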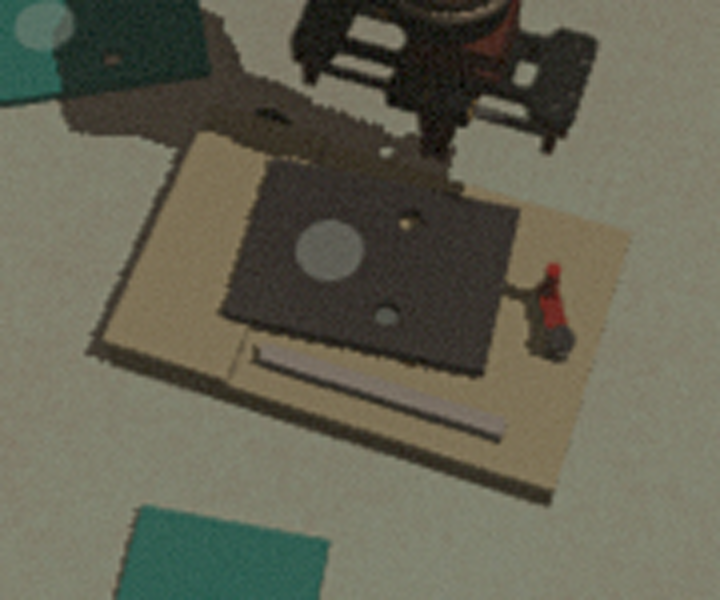

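The picture shows the shut fingertips at (435,155), just off the plate's -x edge. I'll lower them and push +x toward the rail.

Emit:
{"api": "apply_moves", "payload": {
  "plan": [
    {"hand": 1,"tx": 0.0,"ty": -0.014,"tz": 0.09,"spin": 0},
    {"hand": 1,"tx": 0.0,"ty": -0.014,"tz": 0.09,"spin": 0},
    {"hand": 1,"tx": 0.03,"ty": -0.014,"tz": 0.09,"spin": 0},
    {"hand": 1,"tx": 0.06,"ty": -0.014,"tz": 0.09,"spin": 0},
    {"hand": 1,"tx": 0.08,"ty": -0.014,"tz": 0.09,"spin": 0},
    {"hand": 1,"tx": 0.1,"ty": -0.014,"tz": 0.09,"spin": 0},
    {"hand": 1,"tx": 0.12,"ty": -0.014,"tz": 0.09,"spin": 0},
    {"hand": 1,"tx": 0.135,"ty": -0.014,"tz": 0.09,"spin": 0},
    {"hand": 1,"tx": 0.15,"ty": -0.014,"tz": 0.09,"spin": 0},
    {"hand": 1,"tx": 0.16,"ty": -0.014,"tz": 0.09,"spin": 0},
    {"hand": 1,"tx": 0.16,"ty": -0.014,"tz": 0.09,"spin": 0}
  ]
}}

```text
t: 4.45
tcp_pos: [483.3, 50.8, 44.6]
orientation: [[0.959, 0.282, -0.0], [0.282, -0.959, -0.0], [-0.0, 0.0, -1.0]]
ft_force: [-2.0, 0.1, -0.1]
grip_width: 0.006
gripper_force: 1.1
```

```bash
python3 -c "
from h import *
go((-69.5,15,44))"
```

```text
t 4.45 in base [[-72.2  16.4]] z 44.6 yaw-base 0.0004
(-69.5, 15, 44) units [0.0136 0.0069 0.0028]
```

Now pressing on until it meets the rail, watching the force.

Emit:
{"api": "apply_moves", "payload": {
  "plan": [
    {"hand": 1,"tx": 0.01,"ty": 0,"tz": 0.0,"spin": 0},
    {"hand": 1,"tx": 0.015,"ty": 0,"tz": 0.0,"spin": 0},
    {"hand": 1,"tx": 0.02,"ty": 0,"tz": 0.0,"spin": 0},
    {"hand": 1,"tx": 0.02,"ty": 0,"tz": 0.0,"spin": 0}
  ]
}}

```text
t: 4.95
tcp_pos: [483.7, 50.8, 44.2]
orientation: [[0.959, 0.282, -0.006], [0.282, -0.959, -0.003], [-0.007, 0.001, -1.0]]
ft_force: [-13.9, -2.8, 10.3]
grip_width: 0.006
gripper_force: 6.6
```

```bash
python3 -c "
from h import *
print(bot.observe()['ft_force'])
im=bot.grab_frame('top');cv2.imwrite('pics/t2.png',cv2.resize(cv2.convertScaleAbs(im[128:228,180:305],alpha=1.4),None,fx=6,fy=6,interpolation=cv2.INTER_CUBIC))
go((-69.5,15,44))"
```

```text
[-13.85803896  -2.80805932  10.28680208]
t 5.0 in base [[-71.9  16.3]] z 44.2 yaw-base 0.0001
(-69.5, 15, 44) units [0.012  0.0064 0.0011]
```

View pics/t2.png

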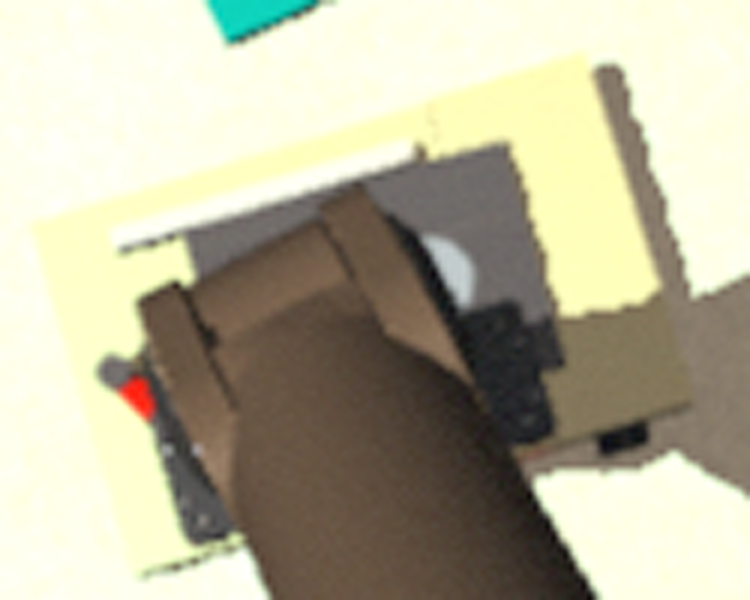

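The plate now lies along the rail with its +x edge on the rail line at (130,245)-(420,155). I'll back off and go round to the trailing edge.

Emit:
{"api": "apply_moves", "payload": {
  "plan": [
    {"hand": 1,"tx": -0.1,"ty": 0,"tz": 0.0,"spin": 0},
    {"hand": 1,"tx": -0.1,"ty": 0,"tz": -0.2,"spin": 0},
    {"hand": 1,"tx": 0,"ty": 0.3,"tz": -0.2,"spin": 0},
    {"hand": 1,"tx": 0.28,"ty": 0.67,"tz": -0.2,"spin": 0},
    {"hand": 1,"tx": 0.28,"ty": 0.67,"tz": -0.2,"spin": 0},
    {"hand": 1,"tx": 0.28,"ty": 0.67,"tz": -0.2,"spin": 0},
    {"hand": 1,"tx": 0.28,"ty": 0.67,"tz": -0.1,"spin": 0}
  ]
}}

```text
t: 5.88
tcp_pos: [580.0, -60.4, 65.7]
orientation: [[0.959, 0.282, 0.004], [0.282, -0.959, 0.0], [0.004, 0.001, -1.0]]
ft_force: [-0.9, 0.1, 0.1]
grip_width: 0.007
gripper_force: 0.0
```

```bash
python3 -c "
from h import *
t=lambda L:(np.array(L)+.5)/6-.5+[180,128]
print(tob(base,back('top',t([(513,150),(188,238)]),50)))
go((-15,-118,44),(-15,-103,44),(-15,-72,44))"
```

```text
[[ 49.80776484 -97.95614672]
 [ 55.40637983  73.18474037]]
t 5.875 in base [[ -10.8 -117.5]] z 65.7 yaw-base 0.0004
(-15, -118, 44) units [-0.0212  0.0022  0.1083]
(-15, -103, 44) units [-0.0212 -0.0728  0.1082]
(-15, -72, 44) units [-0.0211 -0.2278  0.1081]
```

Emit:
{"api": "apply_moves", "payload": {
  "plan": [
    {"hand": 1,"tx": -0.02,"ty": 0.03,"tz": 0.0,"spin": 0},
    {"hand": 1,"tx": -0.02,"ty": 0.03,"tz": 0.1,"spin": 0},
    {"hand": 1,"tx": -0.02,"ty": 0.03,"tz": 0.105,"spin": 0},
    {"hand": 1,"tx": -0.02,"ty": 0,"tz": 0.105,"spin": 0},
    {"hand": 1,"tx": -0.02,"ty": -0.03,"tz": 0.105,"spin": 0},
    {"hand": 1,"tx": -0.02,"ty": -0.06,"tz": 0.105,"spin": 0},
    {"hand": 1,"tx": -0.02,"ty": -0.085,"tz": 0.105,"spin": 0},
    {"hand": 1,"tx": -0.02,"ty": -0.11,"tz": 0.105,"spin": 0},
    {"hand": 1,"tx": -0.02,"ty": -0.135,"tz": 0.105,"spin": 0},
    {"hand": 1,"tx": -0.02,"ty": -0.155,"tz": 0.105,"spin": 0},
    {"hand": 1,"tx": -0.02,"ty": -0.175,"tz": 0.105,"spin": 0},
    {"hand": 1,"tx": -0.02,"ty": -0.18,"tz": 0.105,"spin": 0}
  ]
}}

```text
t: 7.38
tcp_pos: [565.0, -27.7, 44.0]
orientation: [[0.959, 0.282, 0.001], [0.282, -0.959, -0.001], [0.001, 0.001, -1.0]]
ft_force: [1.6, -5.4, 4.5]
grip_width: 0.006
gripper_force: 2.9
```

```bash
python3 -c "
from h import *
cv2.imwrite('pics/t3.png',cv2.resize(cv2.convertScaleAbs(bot.grab_frame('scene')[150:280,180:345],alpha=1.3),None,fx=4.6,fy=4.6,interpolation=cv2.INTER_CUBIC))
go((-15,-74.5,44))"
```

```text
t 7.425 in base [[-15.9 -81.9]] z 43.9 yaw-base 0.0004
(-15, -74.5, 44) units [ 0.0047 -0.0369 -0.0003]
```

View pics/t3.png

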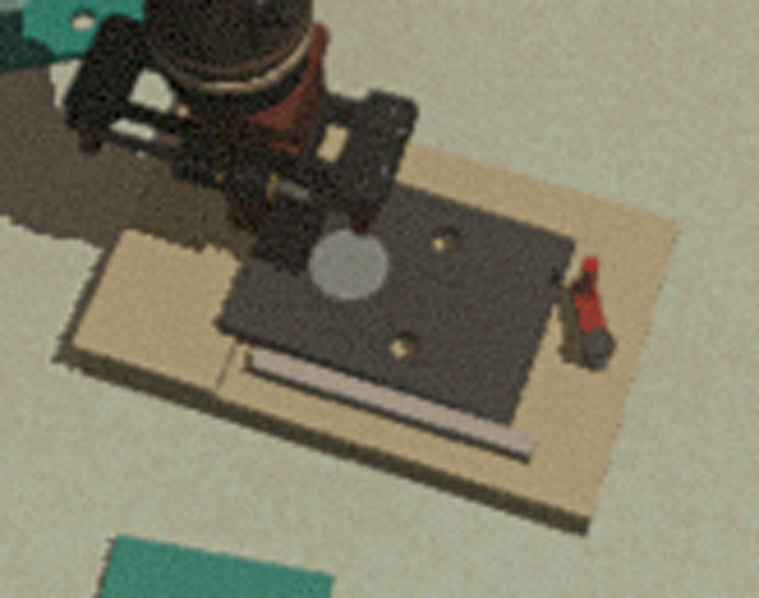

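The plate is square on the rail and still up, with its trailing edge at (222,325) just short of the step at (235,345). The last millimetres go slowly.

Emit:
{"api": "apply_moves", "payload": {
  "plan": [
    {"hand": 1,"tx": 0,"ty": -0.01,"tz": 0,"spin": 0},
    {"hand": 1,"tx": 0,"ty": -0.016,"tz": 0,"spin": 0},
    {"hand": 1,"tx": 0,"ty": -0.022,"tz": 0,"spin": 0},
    {"hand": 1,"tx": 0,"ty": -0.028,"tz": 0,"spin": 0},
    {"hand": 1,"tx": 0,"ty": -0.033,"tz": 0,"spin": 0},
    {"hand": 1,"tx": 0,"ty": -0.037,"tz": 0,"spin": 0},
    {"hand": 1,"tx": 0,"ty": -0.037,"tz": 0,"spin": 0}
  ]
}}

```text
t: 8.3
tcp_pos: [563.0, -21.0, 43.9]
orientation: [[0.959, 0.282, 0.001], [0.282, -0.959, -0.001], [0.001, 0.001, -1.0]]
ft_force: [1.9, -6.2, 4.1]
grip_width: 0.01
gripper_force: 2.9
```

```bash
python3 -c "
from h import *
cv2.imwrite('pics/t4.png',cv2.resize(cv2.convertScaleAbs(bot.grab_frame('scene')[150:280,180:345],alpha=1.3),None,fx=4.6,fy=4.6,interpolation=cv2.INTER_CUBIC))
go((-15,-74.5,44))"
```

```text
t 8.35 in base [[-16. -75.]] z 43.9 yaw-base -0.0002
(-15, -74.5, 44) units [ 0.005  -0.0023 -0.0003]
```

View pics/t4.png

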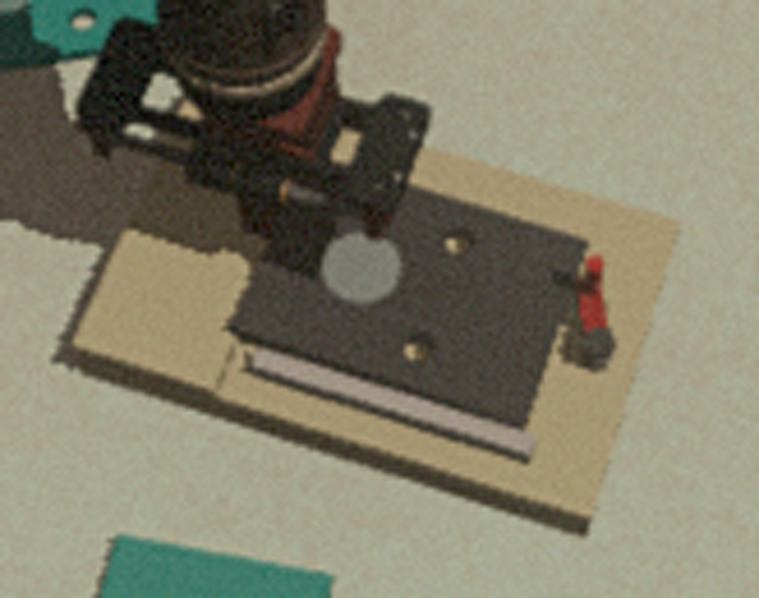

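Still up, and the force is still sliding friction. Continuing by 1 mm steps.

Emit:
{"api": "apply_moves", "payload": {
  "plan": [
    {"hand": 1,"tx": 0,"ty": -0.005,"tz": 0,"spin": 0},
    {"hand": 1,"tx": 0,"ty": -0.01,"tz": 0,"spin": 0},
    {"hand": 1,"tx": 0,"ty": -0.013,"tz": 0,"spin": 0},
    {"hand": 1,"tx": 0,"ty": -0.013,"tz": 0,"spin": 0}
  ]
}}

```text
t: 8.85
tcp_pos: [561.4, -16.7, 43.3]
orientation: [[0.959, 0.283, -0.001], [0.283, -0.959, 0.001], [-0.001, -0.001, -1.0]]
ft_force: [0.0, -0.2, -0.5]
grip_width: 0.003
gripper_force: 0.0
```

Emit:
{"api": "apply_moves", "payload": {
  "plan": [
    {"hand": 1,"tx": 0,"ty": -0.003,"tz": 0,"spin": 0},
    {"hand": 1,"tx": 0,"ty": -0.006,"tz": 0,"spin": 0},
    {"hand": 1,"tx": 0,"ty": -0.006,"tz": 0,"spin": 0}
  ]
}}

```text
t: 9.22
tcp_pos: [561.5, -16.5, 43.6]
orientation: [[0.959, 0.283, -0.0], [0.283, -0.959, 0.0], [-0.0, -0.0, -1.0]]
ft_force: [0.5, -0.4, 0.1]
grip_width: 0.003
gripper_force: 0.0
```

```bash
python3 -c "
from h import *
cv2.imwrite('pics/t5.png',cv2.resize(cv2.convertScaleAbs(bot.grab_frame('scene')[150:280,180:345],alpha=1.3),None,fx=4.6,fy=4.6,interpolation=cv2.INTER_CUBIC))
a,b=[cv2.cvtColor(cv2.imread(f'pics/t{i}.png'),6) for i in (4,5)]
roi=a[150:300,430:540];r=cv2.matchTemplate(b[120:330,400:570],roi,5);print(np.array(cv2.minMaxLoc(r)[3])-[30,30])
go((-15,-74.5,44))"
```

```text
[12 11]
t 9.275 in base [[-16.2 -70.3]] z 43.6 yaw-base 0.0006
(-15, -74.5, 44) units [ 0.0061  0.0212 -0.0018]
```

The push force vanished, so the plate has likely dropped. I'll lift off, move beside the keeper and check.

Emit:
{"api": "apply_moves", "payload": {
  "plan": [
    {"hand": 1,"tx": 0,"ty": 0.03,"tz": -0.2,"spin": 0},
    {"hand": 1,"tx": 0,"ty": 0.03,"tz": -0.35,"spin": 0},
    {"hand": 1,"tx": -0.32,"ty": -0.4,"tz": -0.35,"spin": 0},
    {"hand": 1,"tx": -0.32,"ty": -1.0,"tz": -0.35,"spin": 0},
    {"hand": 1,"tx": -0.32,"ty": -1.0,"tz": -0.35,"spin": 0},
    {"hand": 1,"tx": -0.32,"ty": -1.0,"tz": -0.35,"spin": 0},
    {"hand": 1,"tx": -0.32,"ty": -1.0,"tz": -0.35,"spin": 0}
  ]
}}

```text
t: 10.15
tcp_pos: [442.5, 159.7, 114.0]
orientation: [[0.958, 0.287, 0.0], [0.287, -0.958, 0.001], [0.001, -0.001, -1.0]]
ft_force: [0.0, -0.4, -0.1]
grip_width: 0.008
gripper_force: 0.0
```

```bash
python3 -c "
from h import *
cv2.imwrite('pics/t6.png',cv2.resize(cv2.convertScaleAbs(bot.grab_frame('scene')[150:280,180:345],alpha=1.3),None,fx=4.6,fy=4.6,interpolation=cv2.INTER_CUBIC))
# predicted pixels (in crop) of fitted plate top corners
print(((proj('scene',[w(x,y,42) for x,y in((60,109),(60,-61),(-60,-61),(-60,109))])+.5-[180,150])*4.6).round())
go((-80,140,60))"
```

```text
[[533. 439.]
 [239. 345.]
 [313. 167.]
 [594. 251.]]
t 10.2 in base [[-80.3 130.4]] z 113.8 yaw-base 0.0031
(-80, 140, 60) units [ 0.0017 -0.0481  0.2692]
```

View pics/t6.png

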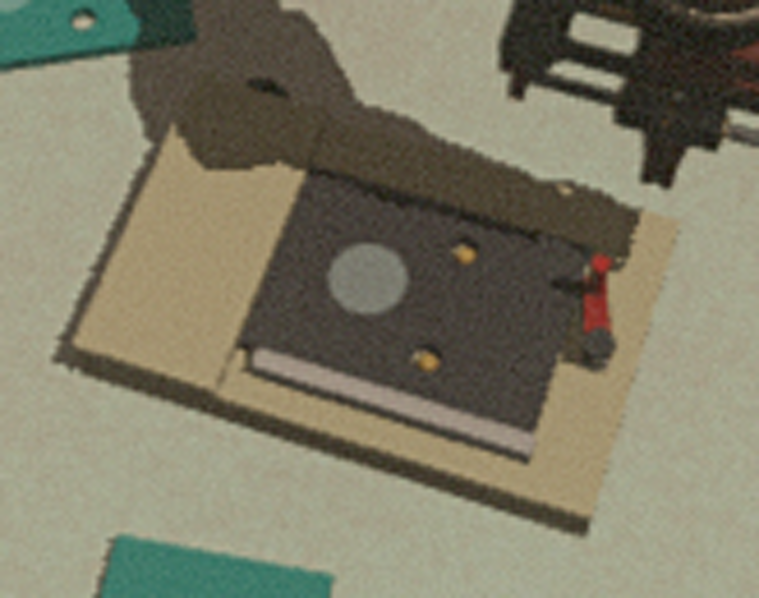

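The plate has dropped. Brass shows in both holes at (466,252) and (428,360), and its corners match the predicted fit. The peg top is at (601,264); next is the keeper angle and the finger path.

```bash
python3 -c "
from h import *
s=lambda L:(np.array(L)+.5)/4.6-.5+[180,150]
p=tob(base,back('scene',s([(601,263)]),80))[0];v=tob(base,back('scene',s([(598,345)]),50))[0];print(p,v,np.arctan2(-(p-v)[1],-(p-v)[0]),np.hypot(*(p-v)))
L=[]
for th in np.r_[.0,np.linspace(.3,1.57,8),1.62]:
    t=np.array([np.sin(th),-np.cos(th)]);r=-np.array([np.cos(th),np.sin(th)])
    sup=min(10.5/max(abs(t[0]),1e-6),13.5/max(abs(t[1]),1e-6),15)
    L.append(tuple((np.array([0,127])+34*r-t*(5+sup)).round(1))+(62,))
go((-45,160,62),*L)"
```

```text
[-34.07382024 116.79085011] [ -0.66678047 127.47888097] 0.30964261231827156 35.0751238033976
t 10.2 in base [[-80.3 130.4]] z 113.8 yaw-base 0.0031
(-45, 160, 62) units [ 0.177  -0.1476  0.2592]
(np.float64(-34.0), np.float64(145.5), 62) units [ 0.2318 -0.0749  0.2592]
(np.float64(-38.1), np.float64(135.2), 62) units [ 0.2111 -0.0234  0.2592]
(np.float64(-39.4), np.float64(129.0), 62) units [0.2045 0.0075 0.2592]
(np.float64(-39.1), np.float64(121.8), 62) units [0.2059 0.0435 0.2592]
(np.float64(-36.8), np.float64(114.2), 62) units [0.2173 0.0816 0.2593]
(np.float64(-32.4), np.float64(106.9), 62) units [0.2392 0.1181 0.2593]
(np.float64(-27.3), np.float64(101.0), 62) units [0.2646 0.1477 0.2593]
(np.float64(-21.6), np.float64(96.4), 62) units [0.293  0.1708 0.2593]
(np.float64(-15.5), np.float64(93.0), 62) units [0.3235 0.1879 0.2593]
(np.float64(-13.8), np.float64(92.3), 62) units [0.332  0.1914 0.2593]
```

Emit:
{"api": "apply_moves", "payload": {
  "plan": [
    {"hand": 1,"tx": 0.15,"ty": -0.17,"tz": 0,"spin": 0},
    {"hand": 1,"tx": 0.18,"ty": -0.17,"tz": 0.1,"spin": 0},
    {"hand": 1,"tx": 0.18,"ty": -0.17,"tz": 0.26,"spin": 0},
    {"hand": 1,"tx": 0.19,"ty": -0.1,"tz": 0.26,"spin": 0},
    {"hand": 1,"tx": 0.2,"ty": -0.05,"tz": 0.26,"spin": 0},
    {"hand": 1,"tx": 0.205,"ty": 0.0,"tz": 0.26,"spin": 0},
    {"hand": 1,"tx": 0.206,"ty": 0.04,"tz": 0.26,"spin": 0},
    {"hand": 1,"tx": 0.217,"ty": 0.08,"tz": 0.26,"spin": 0},
    {"hand": 1,"tx": 0.239,"ty": 0.118,"tz": 0.26,"spin": 0},
    {"hand": 1,"tx": 0.265,"ty": 0.148,"tz": 0.26,"spin": 0},
    {"hand": 1,"tx": 0.293,"ty": 0.171,"tz": 0.26,"spin": 0},
    {"hand": 1,"tx": 0.31,"ty": 0.182,"tz": 0.26,"spin": 0}
  ]
}}

```text
t: 11.7
tcp_pos: [513.8, 139.7, 61.5]
orientation: [[0.959, 0.282, -0.0], [0.282, -0.959, 0.0], [-0.0, -0.0, -1.0]]
ft_force: [-1.1, 1.3, 0.2]
grip_width: 0.001
gripper_force: 0.6
```

```bash
python3 -c "
from h import *
cv2.imwrite('pics/t7.png',cv2.resize(cv2.convertScaleAbs(bot.grab_frame('scene')[150:280,180:345],alpha=1.3),None,fx=4.6,fy=4.6,interpolation=cv2.INTER_CUBIC))
go((-15.5,93,62),(-12,92,62))"
```

```text
t 11.75 in base [[-17.6  93. ]] z 61.5 yaw-base 0.0003
(-15.5, 93, 62) units [ 0.0107 -0.0002 -0.0023]
(-12, 92, 62) units [ 0.0282  0.0048 -0.0023]
```

Now to the stop, gently, checking the force.

Emit:
{"api": "apply_moves", "payload": {
  "plan": [
    {"hand": 1,"tx": 0.01,"ty": 0,"tz": 0,"spin": 0},
    {"hand": 1,"tx": 0.017,"ty": 0,"tz": 0,"spin": 0},
    {"hand": 1,"tx": 0.02,"ty": 0,"tz": 0,"spin": 0},
    {"hand": 1,"tx": 0.02,"ty": 0,"tz": 0,"spin": 0}
  ]
}}

```text
t: 12.25
tcp_pos: [516.2, 140.4, 61.4]
orientation: [[0.959, 0.282, -0.002], [0.282, -0.959, -0.001], [-0.002, 0.001, -1.0]]
ft_force: [-3.2, -2.3, 2.2]
grip_width: 0.003
gripper_force: 2.3
```

The force rose to about 4 N and the peg stalled, so it's at the stop. Retreating to check.

Emit:
{"api": "apply_moves", "payload": {
  "plan": [
    {"hand": 1,"tx": -0.06,"ty": 0,"tz": 0,"spin": 0},
    {"hand": 1,"tx": -0.15,"ty": 0,"tz": -0.05,"spin": 0},
    {"hand": 1,"tx": -0.3,"ty": 0,"tz": -0.4,"spin": 0},
    {"hand": 1,"tx": -0.4,"ty": 0,"tz": -0.5,"spin": 0},
    {"hand": 1,"tx": -0.6,"ty": 0,"tz": -0.5,"spin": 0},
    {"hand": 1,"tx": -0.6,"ty": 0,"tz": -0.5,"spin": 0},
    {"hand": 1,"tx": -0.6,"ty": 0,"tz": -0.5,"spin": 0}
  ]
}}

```text
t: 13.12
tcp_pos: [402.9, 107.2, 162.0]
orientation: [[0.959, 0.282, 0.002], [0.282, -0.959, 0.0], [0.002, 0.0, -1.0]]
ft_force: [0.3, 0.2, -0.4]
grip_width: 0.004
gripper_force: 0.0
```

```bash
python3 -c "
from h import *
cv2.imwrite('pics/t8.png',cv2.resize(cv2.convertScaleAbs(bot.grab_frame('scene')[150:280,180:345],alpha=1.3),None,fx=4.6,fy=4.6,interpolation=cv2.INTER_CUBIC))
print(((proj('scene',[w(0,93,82),w(0,127,50)])+.5-[180,150])*4.6).round(), bot.observe()['t'])"
```

```text
[[542. 302.]
 [597. 346.]] 13.175
```

View pics/t8.png

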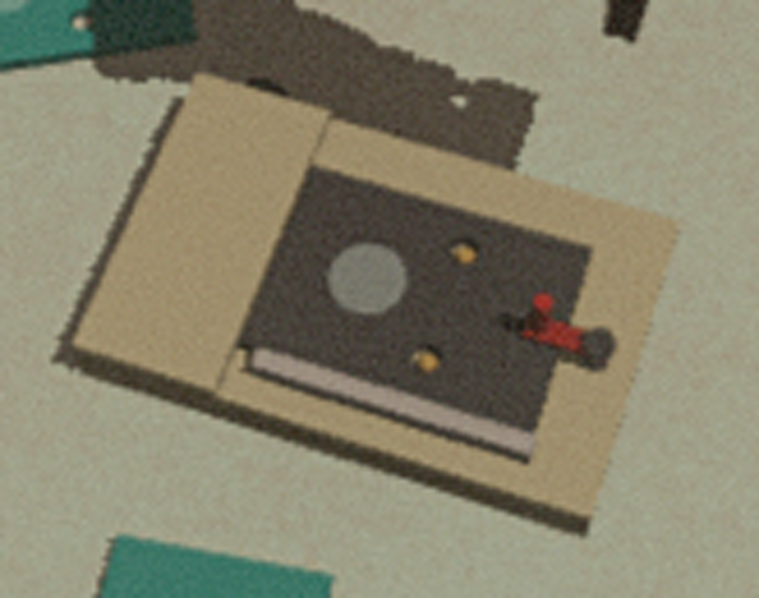

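The peg top at (543,302) matches the predicted closed position (542,302). The plate lies seated under the keeper and the arm is clear.

```bash
python3 -c "
from plant import bot
print(bot.hand_in())"
```

```text
the job is handed in; nothing more can be done
None
```

I handed the job in at about 13 s: the last image shows the plate flat on its seat over both studs, the keeper swung to its stop over the plate's edge and the arm clear; the hand-in returned no verdict.

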